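Jack up the card file and hold it

ROBOT

A 7-joint arm with a two-finger parallel gripper is mounted at the origin on the work surface. World frame = base frame: x ahead of the robot, y to its left, z up, the work surface at z = 0. Lengths are in m, angles in degrees, forces in N, time in s.
With the tool pointing down it reaches from about 0.425 to 0.875 m from the base axis. Payload 4.7 kg.
Tool frame: the origin (TCP) lies at the very end of the fingers, on their centre line; the grasp point (between the pads) lies env.grip_point_offset behind it (env.grip_point_offset is the distance from the TCP to the grasp point, in m); z points along the fingers, y is the direction in which the jaws open and shut (so a half turn about z gives the same grasp; the last joint's range is limited). The gripper opens to 87 mm and grips with 3 to 60 N. Pads are 19 mm wide; open, the fingers measure 117 mm over their backs; the gripper's body (75 mm by 190 mm) begins 51 mm behind the grasp point.
Start: joints at [0.808, 18.392, -4.016, 83.108, 1.295, 78.541, -3.26], TCP at [0.65, -0, 0.223] pointing down, gripper open.
Joint ranges: [-163.93, 163.93], [-17.29, 119.83], [-79.2, 71.16], [3.27, 140.29], [-89.18, 269.18], [5.43, 117.66], [-154.24, 154.24]. Speed limits (degrees/s): [147.25, 147.25, 180, 180, 180, 180, 180].

INTERFACE

Orientations are given as [roll, pitch, yaw] about the fixed x, y, z axes, in that order (R = Rz(yaw) Ry(pitch) Rx(roll)).
In Python, from cell import env gives the robot as it stands.
- The arm moves only by the tool send_rows, never from a script. Its argument "plan" is a list of rows, each a list of 7 numbers: the finger opening in mm, from 0 to 87, then the shift along the tool's x, y, z in mm, then the turn, a rotation vector about the tool's x, y, z in rad. A call has 1 to 12 rows; each row shifts and turns the commanded pose from where the row before left it, along the tool's axes as they then stand; what a row does not reach is not made up. A row lasts 1/10 s, in which the tool goes at most 50 mm and 8.59 degrees, less where a joint would pass 70% of its speed; a pose out of reach is approached as far as the arm can. A call is refused whole if a number of a shift passes 50 or a number of a turn 0.15, either way. A call with a gripper value outside its range is refused whole. The fingers move at their own pace and stop on an object; "grip_force" is the grip in N (left out, the last holds). Time passes only in rows, so rows that do not move let the fingers close. It gives the time, the measured TCP pose, the force and the opening at its end, in the units of the state.
- env.get_obs(): the state, without advancing time (a new reading comes with each control period).
- env.read_camera(name): name is "scene" or "side" or "wrist"; returns the picture (400x640x3 uint8, red, green, blue); there is no depth.
- env.get_calibration(name): a dict with "fx", "fy", "cx", "cy" (pixels), "extrinsics" (4x4, takes a point from camera to world coordinates). Camera axes: x right, y down, z forward; pixel columns grow to the right and rows downward; lengths in m; the calibration is good to about 2 mm. A picture is of the moment at which its call begins: read the wrist's pose just before it. get_calibration takes no time and is no camera call; for the wrist camera it gives the pose at the moment of the call.
- env.sign_off(): hands the job in, once; it reports no verdict.
Trained networks look in the newest picture that a camera, given by its name, has taken for a name from the list of things; names that differ only in an ending like _2 or _b are one class to them, and where a whole thing is asked for, a point or a joint stands for the part that bears it (a point fixed in the world has none). Each returns a list of dicts, best first, with "confidence" (0 to 1); they miss things now and then, are a little off and sometimes report something else, mostly with a low value. They report only what shows in the picture. A call takes as long as a camera call. They do not tell look-alikes from the thing itself.
- env.regions_of(camera, query): "region" (400x640 bool, what is visible of it) and "rect" ([left, top, right, bottom] in pixels, round what is visible of it).
The state is a dict: "time_s": time; "qpos": joint angles; "joint_velocities": joint speeds; "effort": joint torques, N m; "tool_pos": TCP position; "tool_rot": TCP orientation; "force": force on the tool from outside, world axes, zero at the start; "wrist_torque": the same for the moment, N m; "grip_width": finger opening in m.
Only numpy, scipy, OpenCV 4.12 (cv2) and the standard library are available. Lean on these libraries where they do the work, as an engineer would, in place of code of your own. Each camera call takes 0.05 s, during which the arm holds its last target. There are 200 camera calls.

TASK

The front of the wooden card file has to be held up so that a colleague can slip its wedge in. Slip the wooden spool over the upright spindle on the nose of the small lever jack, then set the jack flat on the desk with the spool squarely under the stud of the card file's lift lug. Pump the handle: one full trial stroke down, let it come all the way back up, then press it fully down again and finish while still holding it down, with the file raised on the spool. Leave the other things on the desk where they are.

Things in the scene. Friction and masses are not known exactly. Their poses are not given: they have to be found in the camera images.
- spool: Light wooden spool, 45 mm tall, standing upright; two flanges 52 mm across and 9 mm thick, waist 36 mm across, bore 20 mm right through. About 70 g. Origin: centre of its underside, z up its axis. Starts loose on the desk; it looks the same either way up.
- spool_top (a point): Centre of the spool's upper face, 45 mm above its origin.
- jack: Small loose steel lever jack, about 0.8 kg. Origin on the underside of its base plate under the middle of the pump block; x points to the nose, z up. Base plate 60 mm wide (y), 8 mm thick, from x = -100 to +110 mm. The ram with the spindle stands at x = +85 mm. The handle leaves the block towards -x and slopes upward; its pivot is at x = -12, z = 80 mm.
- jack_block (a point): Middle of the top of the jack's grey pump block, 105 mm above the underside of the jack; the block is 40 mm long (jack x) and 34 mm wide (jack y). Grip it near the top across its two flat sides (fingers closing along the jack's y) to carry or slide the jack.
- spindle (a point): Foot of the jack's spindle: centre of the steel collar (44 mm across) on which the spool comes to rest, 34 mm above the desk with the handle up. The spindle on it is 16 mm thick and 22 mm tall with a tapered tip and ends inside the spool. The collar rises with the handle, 43 mm per rad, 26 mm in all; without the spool it cannot reach the lug.
- handle_pad (a point): Middle of the upper face of the round rubber pad, 38 mm across, at the end of the jack's handle, 100 mm from the pivot; about 131 mm above the desk with the handle up, 74 mm when fully down. It swings in an arc about the pivot. Push down on it with closed fingertips.
- jack_handle (a joint): Angle of the jack handle in rad: 0 = up (sloping 0.5 rad above level), 0.6 = fully down at its stop (0.1 rad below level). A spring and the load push it back up as soon as it is not held (no ratchet). It takes about 3 N at the pad unloaded and 8 to 15 N when lifting the file.
- lift_point (a point): Marked lift point: centre of the flat underside of the steel lug on the front of the card file, 90 mm above the desk when the file is down (11 mm above the spool on the lowered jack). Lug 50 mm wide, 12 mm thick; its tip is 25 mm before this point, the front of the file 40 mm behind it. A dark round stud 18 mm across on top of the lug stands right above it.
- file_base: Dark wooden board fixed to the desk, 220 x 230 x 12 mm, under the card file (an open wooden tray of white cards, 215 x 220 mm, walls up to 104 mm above the desk). Origin: on the desk under the lift point; x points level from the lug into the file: bring the jack in along it. The file is hinged at its rear; the jack raises its lug about 15 mm, and it falls back when not held.
- stamp_a: Bystander: wooden rubber stamp with a turned knob, block 60 x 30 mm, 82 mm tall; origin at the centre of its underside.
- stamp_b: Bystander: larger wooden rubber stamp, block 75 x 28 mm, 82 mm tall; origin at the centre of its underside.
- tape_roll: Bystander: cardboard tape ring, 84 mm across, 68 mm hole, 24 mm high; origin at the centre of its underside.
- ink_pad: Bystander: flat black ink pad tin, 60 x 90 x 18 mm; origin at the centre of its underside.
- ink_bottle: Bystander: small white plastic ink bottle, 40 mm across, 75 mm tall; origin at the centre of its underside.
- paperweight: Bystander: green glass paperweight, 68 mm across, 34 mm high; origin at the centre of its underside.
- card_stack: Bystander: block of white cards, 75 x 125 x 30 mm; origin at the centre of its underside.
Not all that is in view belongs to the job. Of the things that look like the spool, take the one that is farthest from the robot's base at the start.

How it is judged:
By the outcome, as a careful person would: the job done as asked, in the order asked, and still so for the second after the job is handed in, while the arm keeps its last pose, push and grip.
It also fails if it takes over 72 s, if anything falls off the work surface, if the arm or the gripper's body presses on something with over 40 N, if the wrist force passes 120 N, or if a joint passes its speed limit or range.

## Working session

There is one attempt and no reset: what is moved stays moved. The work goes in short steps, Python scripts to look and compute and a tool call to move; the robot and the scene stay as the last step left them, time stands still between calls to the robot, and variables do not carry over. Pictures are saved under pics/ and viewed, about 8 in all and at most 12, crops included, and the job is handed in when it is done.

Besides the shell and the picture viewer there is one more tool, called after "Call:" as name([rows], argument=value, ...), one row to a line, values as JSON. send_rows: Moves the arm, as the interface text tells. Its arguments: {"type":"object","properties":{"plan":{"type":"array"},"grip_force":{"type":"number"}},"required":["plan"]}

```bash
ls; mkdir -p pics; python3 - <<'E'
from cell import env
import cv2
o=env.get_obs();print(o['time_s'],o['tool_pos'],o['tool_rot'],o['grip_width'],env.grip_point_offset)
ims=[]
for c in('scene','side'):
    im=env.read_camera(c);cv2.imwrite(f'pics/{c}0.png',im[:,:,::-1])
    K=env.get_calibration(c);print(c,K['fx'],K['cx'],K['cy'],K['extrinsics'])
    for q in('spool','jack','file_base','lift_point','handle_pad','jack_block','spindle'):
        try:
            for r in env.regions_of(c,q)[:4]:print(q,[int(v) for v in r['rect']],round(r['confidence'],2),int(r['region'].sum()))
        except Exception as e:print(q,e)
E
```

```text
pics
0.0 [ 6.49475124e-01 -4.17979970e-05  2.21473022e-01] [-1.79894477e+02  5.87452969e-03  9.00030446e+01] 0.08651580571078032 0.0187
scene 393.4377393482205 318.1520837673125 199.6248320182177 [[-0.21629181  0.52286678 -0.82451694  1.43568775]
 [ 0.97630247  0.12202811 -0.17872499  0.21188469]
 [ 0.00716488 -0.84363468 -0.53686982  0.72747037]
 [ 0.          0.          0.          1.        ]]
spool [213, 174, 227, 192] 0.6 244
spool [255, 184, 268, 201] 0.57 130
spool [205, 195, 228, 218] 0.5 251
jack [457, 238, 509, 267] 0.73 1212
jack [385, 177, 410, 256] 0.72 1219
file_base [180, 231, 319, 358] 0.56 11320
file_base [216, 223, 243, 245] 0.2 395
handle_pad [395, 177, 403, 202] 0.76 144
jack_block [385, 176, 413, 257] 0.91 1325
spindle [390, 239, 409, 254] 0.67 138
side 481.0382045732308 312.86690643944877 202.72626158206205 [[ 0.69748115 -0.37532066  0.61045429 -0.36167943]
 [-0.71637524 -0.38667147  0.58076819 -0.80686037]
 [ 0.01807096 -0.8423892  -0.5385665   0.89737214]
 [ 0.          0.          0.          1.        ]]
spool [329, 282, 346, 304] 0.84 451
spool [391, 284, 412, 310] 0.71 429
spool [373, 322, 399, 353] 0.61 535
jack [227, 187, 278, 233] 0.89 1127
jack [349, 167, 447, 238] 0.52 4731
file_base [348, 164, 448, 239] 0.7 4828
file_base [341, 255, 363, 287] 0.27 413
lift_point [353, 163, 446, 236] 0.88 4405
handle_pad [224, 195, 250, 195] 0.58 81
jack_block [222, 184, 279, 235] 0.58 1275
jack_block [352, 163, 444, 236] 0.48 4405
spindle [263, 190, 279, 201] 0.51 102
```

View pics/scene0.png

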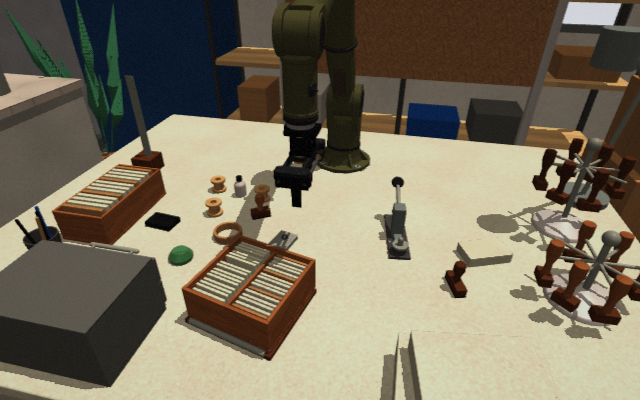

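View pics/side0.png

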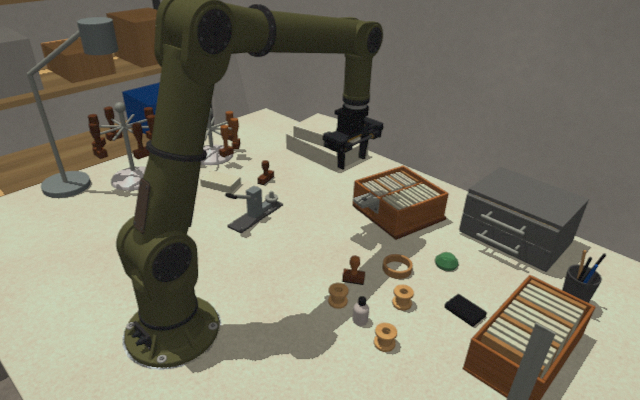

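The scene view shows three spool look-alikes, at scene pixels (218,184), (214,207) and (261,190) and side pixels (386,337), (402,297) and (338,293). The jack is at scene (398,225), side (255,210). The card file with the lug is at scene (285,240), and the other file, at far left, has no lug.

```bash
cat > h.py <<'E'
from cell import env
import numpy as np, cv2
def ray(c,u,v,K=None):
    K=K or env.get_calibration(c);E=np.array(K['extrinsics'])
    d=E[:3,:3]@[(u-K['cx'])/K['fx'],(v-K['cy'])/K['fy'],1.];return E[:3,3],d
def at(c,u,v,z,K=None):
    o,d=ray(c,u,v,K);return np.round(o+d*(z-o[2])/d[2],4)
def proj(c,p,K=None):
    K=K or env.get_calibration(c);E=np.linalg.inv(K['extrinsics']);q=E[:3,:3]@np.array(p)+E[:3,3]
    return np.round([K['cx']+K['fx']*q[0]/q[2],K['cy']+K['fy']*q[1]/q[2]],1)
def tri(obs):
    A=np.zeros((3,3));b=np.zeros(3)
    for c,u,v in obs:
        o,d=ray(c,u,v);d=d/np.linalg.norm(d);M=np.eye(3)-np.outer(d,d);A+=M;b+=M@o
    return np.round(np.linalg.solve(A,b),4)
E
python3 - <<'E'
from h import *
for n,s,t in(('A',(218,184),(386,337)),('B',(214,207),(402,297)),('C',(261,190),(338,293))):
    print(n,at('scene',*s,.022),at('side',*t,.022),tri([('scene',*s),('side',*t)]))
for c,l in(('scene',[(204,196,232,220),(200,170,232,196),(245,180,275,222)]),):pass
a=cv2.imread('pics/scene0.png');b=cv2.imread('pics/side0.png')
f=lambda im,x0,y0,w,h,s:cv2.resize(im[y0:y0+h,x0:x0+w],None,fx=s,fy=s,interpolation=cv2.INTER_CUBIC)
A=f(a,170,165,150,110,5)[:,:380+370];
top=np.hstack([f(a,195,165,130,100,3),f(a,375,165,70,100,3)])
bot=np.hstack([f(b,320,180,120,180,3)[:540],f(b,205,165,80,180,3)[:540]])
W=max(top.shape[1],bot.shape[1])
print(top.shape,bot.shape)
bot=f(b,320,180,100,180,1)
im=np.hstack([f(b,320,180,100,175,3),np.vstack([top[:,:],np.zeros((225,600,3),np.uint8)])])
im[300:300+216,300:300+240]=f(b,210,175,80,72,3)
cv2.imwrite('pics/crop1.png',im[:, :800])
for q in('stamp_a','tape_roll','ink_bottle','ink_pad','paperweight','card_stack'):
    for c in('scene','side'):
        print(q,c,[([int(v) for v in r['rect']],round(r['confidence'],2)) for r in env.regions_of(c,q)[:3]])
E
```

```text
A [ 0.3322 -0.3915  0.022 ] [ 0.3329 -0.3936  0.022 ] [ 0.3325 -0.3926  0.0218]
B [ 0.4721 -0.3413  0.022 ] [ 0.471  -0.3416  0.022 ] [ 0.4715 -0.3415  0.0216]
C [ 0.3366 -0.2294  0.022 ] [ 0.3637 -0.2145  0.022 ] [ 0.3543 -0.2222  0.0334]
(300, 600, 3) (540, 600, 3)
stamp_a scene [([443, 257, 467, 298], 0.64), ([247, 195, 272, 220], 0.61)]
stamp_a side [([255, 159, 274, 185], 0.72), ([342, 254, 364, 285], 0.57)]
tape_roll scene [([212, 223, 243, 243], 0.55)]
tape_roll side [([381, 253, 411, 279], 0.71)]
ink_bottle scene [([213, 224, 241, 243], 0.72), ([237, 179, 248, 198], 0.64)]
ink_bottle side [([349, 295, 370, 326], 0.9), ([445, 296, 486, 327], 0.47)]
ink_pad scene [([141, 212, 179, 231], 0.59)]
ink_pad side [([444, 297, 486, 326], 0.83)]
paperweight scene [([165, 244, 197, 268], 0.68)]
paperweight side []
card_stack scene [([458, 239, 513, 265], 0.68)]
card_stack side [([199, 168, 240, 190], 0.8), ([390, 283, 411, 311], 0.57)]
```

View pics/crop1.png

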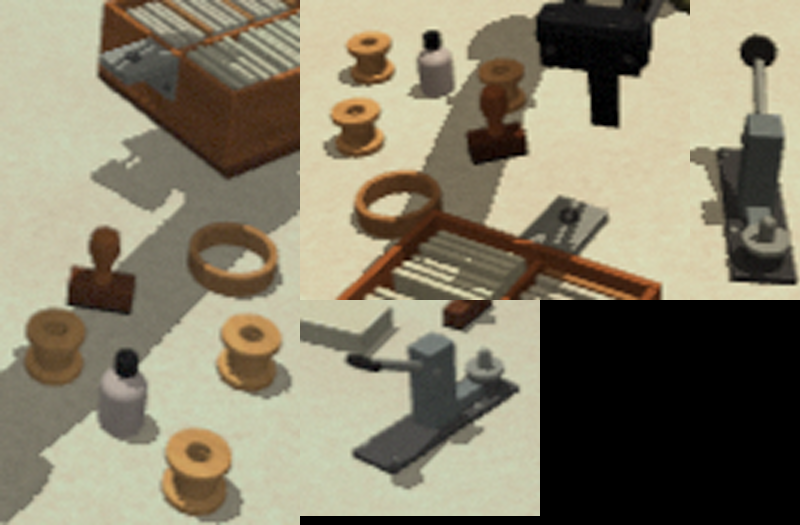

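```bash
python3 - <<'E'
from h import *
for n,s,t in(('blocktop',(400,205),(254,188)),('spindletip',(400.3,240),(271.7,193.3)),('pad',(397.7,182.3),(230.7,195.7)),('stud',(285,236),(367.7,198)),
 ('stampnear',(260,218),(353,280)),('bottle',(241,197),(361,322)),('tape',(228,233),(397,266)),('spoolC',(262,190),(338,293))):
    print(n,tri([('scene',*s),('side',*t)]))
K=env.get_calibration('wrist');o=env.get_obs();print(np.round(K['extrinsics'],3),K['fx'],o['tool_pos'])
print('stud@.105',at('scene',285,236,.104),'filecorners',at('scene',240,237,.104),at('scene',316,262,.104),at('scene',188,291,.104),at('scene',262,342,.104))
E
```

```text
blocktop [0.4616 0.2396 0.1078]
spindletip [0.5452 0.2514 0.047 ]
pad [0.3622 0.2271 0.1264]
stud [ 0.6759 -0.0458  0.1062]
stampnear [ 0.4572 -0.1909 -0.0072]
bottle [ 0.3511 -0.3027 -0.0088]
tape [ 0.5764 -0.2502  0.0096]
spoolC [ 0.3541 -0.2204  0.033 ]
[[ 1.    -0.001 -0.001  0.651]
 [-0.001 -0.958 -0.285  0.078]
 [-0.     0.285 -0.958  0.385]
 [ 0.     0.     0.     1.   ]] 294.9926810973086 [ 6.50022615e-01 -2.60493458e-05  2.22565723e-01]
stud@.105 [ 0.6679 -0.0411  0.104 ] filecorners [ 0.6978 -0.1521  0.104 ] [0.7473 0.0588 0.104 ] [ 0.9001 -0.1895  0.104 ] [0.9888 0.0094 0.104 ]
```

Call:
send_rows([
  [87, -43, -22, 5, 0, 0, 0],
  [87, -43, -22, 5, 0, 0, 0],
  [87, -43, -22, 5, 0, 0, 0],
  [87, -43, -22, 5, 0, 0, 0],
  [87, -43, -22, 5, 0, 0, 0],
  [87, -43, -22, 5, 0, 0, 0],
  [87, -40, -22, 5, 0, 0, 0],
  [87, -40, -22, 5, 0, 0, 0],
  [87, 0, 0, 0, 0, 0, 0],
  [87, 0, 0, 0, 0, 0, 0],
])

```text
time_s: 2.4
tool_pos: [0.4732, -0.3391, 0.1825]
tool_rot: [180.0, -0.0, 89.8]
force: [0.2, 0.7, 0.2]
grip_width: 0.0867
```

```bash
python3 - <<'E'
from h import *
K=env.get_calibration('wrist');im=env.read_camera('wrist');cv2.imwrite('pics/w1.png',im[:,:,::-1])
for r in env.regions_of('wrist','spool')[:3]:
    l,t,rr,b=r['rect'];print([int(v) for v in r['rect']],r['confidence']); 
    c,_=cv2.minEnclosingCircle(np.argwhere(r['region'])[:,::-1].astype(np.float32));print(c,at('wrist',*c,.03,K))
print(proj('wrist',[.4715,-.3415,.045],K))
E
```

```text
[172, 39, 238, 103] 0.95
(204.5, 69.5) [ 0.3592 -0.2177  0.03  ]
[300, 164, 349, 216] 0.62
(322.0, 190.5) [ 0.4743 -0.3408  0.03  ]
[172, 202, 232, 259] 0.59
(200.69117736816406, 231.4044189453125) [ 0.3348 -0.3886  0.03  ]
[319.4 194.7]
```

View pics/w1.png

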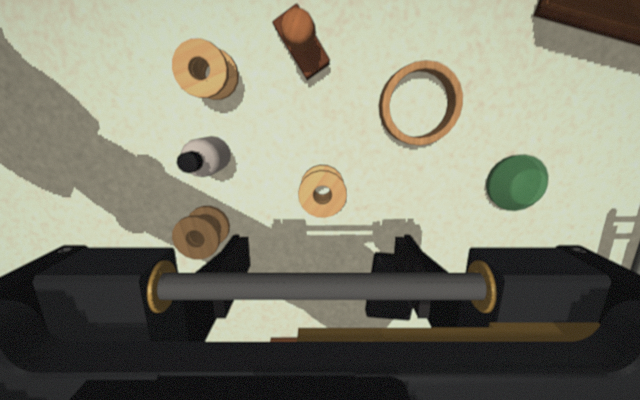

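The wrist view shows the farthest look-alike, B, at (322,191). It measures about 49 px across, which matches 52 mm. The other two, A (200,238) and C (203,70), look bigger and taller. I'm choosing B.

```bash
python3 - <<'E'
from h import *
print(at('wrist',322.5,190.5,.045), at('wrist',322,190.5,.03));print(env.get_obs()['tool_pos'])
im=cv2.imread('pics/w1.png')[155:225,290:355];g=im.astype(int);m=((g[:,:,2]-g[:,:,0])>70).astype(np.uint8)
ys,xs=np.nonzero(m);print(xs.min()+290,xs.max()+290,ys.min()+155,ys.max()+155)
E
```

```text
[ 0.4768 -0.3344  0.045 ] [ 0.4763 -0.3382  0.03  ]
[ 0.4750923  -0.33660475  0.18270086]
299 345 166 216
```

Call:
send_rows([
  [87, 0, 2, 45, 0, 0, 0],
  [87, 0, 0, 45, 0, 0, 0],
  [87, 0, 0, 45, 0, 0, 0],
  [87, 0, 0, 30, 0, 0, 0],
  [87, 0, 0, 12, 0, 0, 0],
  [87, 0, 0, 0, 0, 0, 0],
  [87, 0, 0, 0, 0, 0, 0],
  [45, 0, 0, 0, 0, 0, 0],
  [45, 0, 0, 0, 0, 0, 0],
  [45, 0, 0, 0, 0, 0, 0],
  [45, 0, 0, 0, 0, 0, 0],
  [45, 0, 0, 0, 0, 0, 0],
], grip_force=20)

```text
time_s: 3.7
tool_pos: [0.476, -0.3381, 0.0059]
tool_rot: [180.0, 0.0, 90.0]
force: [-1.4, -1.0, 1.2]
grip_width: 0.0547
```

Call:
send_rows([
  [45, 0, 0, 0, 0, 0, 0],
  [45, 0, 0, 0, 0, 0, 0],
  [45, 0, 0, -20, 0, 0, 0],
  [45, 0, 0, -45, 0, 0, 0],
  [45, 0, 0, -45, 0, 0, 0],
  [45, 0, 0, -45, 0, 0, 0],
  [45, 0, 0, -35, 0, 0, 0],
  [45, 20, 0, 0, 0, 0, 0],
  [45, 45, 0, 0, 0, 0, 0],
  [45, 45, 0, 0, 0, 0, 0],
  [45, 45, 0, 0, 0, 0, 0],
  [45, 45, 0, 0, 0, 0, 0],
])

```text
time_s: 4.9
tool_pos: [0.4757, -0.1362, 0.1953]
tool_rot: [180.0, -0.0, 90.0]
force: [0.6, 0.6, -1.1]
grip_width: 0.0515
```

Call:
send_rows([
  [45, 45, 0, 0, 0, 0, 0],
  [45, 45, 0, 0, 0, 0, 0],
  [45, 45, 10, 0, 0, 0, 0],
  [45, 45, 10, 0, 0, 0, 0],
  [45, 45, 10, 0, 0, 0, 0],
  [45, 45, 10, 0, 0, 0, 0],
  [45, 45, 10, 0, 0, 0, 0],
  [45, 45, 10, 0, 0, 0, 0],
  [45, 30, 10, 0, 0, 0, 0],
  [45, 0, 0, 0, 0, 0, 0],
  [45, 0, 0, 0, 0, 0, 0],
])

```text
time_s: 6.0
tool_pos: [0.5456, 0.2524, 0.1947]
tool_rot: [-179.9, 0.0, 90.1]
force: [-0.6, -0.4, -1.3]
grip_width: 0.0512
```

Call:
send_rows([
  [45, 0, 0, 0, 0, 0, 0.143],
  [45, 0, 0, 0, 0, 0, 0.143],
  [45, 0, 0, 0, 0, 0, 0.143],
  [45, 0, 0, 0, 0, 0, 0.143],
  [45, 0, 0, 0, 0, 0, 0.143],
  [45, 0, 0, 0, 0, 0, 0.143],
  [45, 0, 0, 0, 0, 0, 0.143],
  [45, 0, 0, 0, 0, 0, 0.143],
  [45, 0, 0, 0, 0, 0, 0.143],
  [45, 0, 0, 0, 0, 0, 0.143],
  [45, 0, 0, 0, 0, 0, 0],
  [45, 0, 0, 0, 0, 0, 0],
])

```text
time_s: 7.2
tool_pos: [0.5462, 0.2506, 0.1956]
tool_rot: [180.0, -0.0, 8.2]
force: [-0.1, 1.0, -2.0]
grip_width: 0.0512
```

```bash
python3 - <<'E'
from h import *
K=env.get_calibration('wrist');im=env.read_camera('wrist');cv2.imwrite('pics/w2.png',im[:,:,::-1])
o=env.get_obs();print(o['time_s'],o['tool_pos'],o['tool_rot'],o['grip_width'])
for q in('spool','spindle','jack_block','jack'):
  for r in env.regions_of('wrist',q)[:2]:print(q,[int(v) for v in r['rect']],r['confidence'])
for p in([.5452,.2514,.056],[.5452,.2514,.034],[.4616,.2396,.105]):print(proj('wrist',p,K))
E
```

```text
7.25 [0.54610044 0.2509438  0.19560387] [ 1.79977398e+02 -4.64275874e-03  8.15955874e+00] 0.05128829283487443
spool [272, 217, 375, 326] 0.97
spindle [299, 170, 338, 208] 0.57
spindle [526, 1, 639, 128] 0.41
jack_block [294, 163, 345, 221] 0.75
jack_block [271, 216, 374, 331] 0.5
jack [270, 212, 371, 329] 0.32
[319.9 193.6]
[320.  188.6]
[319.7 289.4]
```

View pics/w2.png

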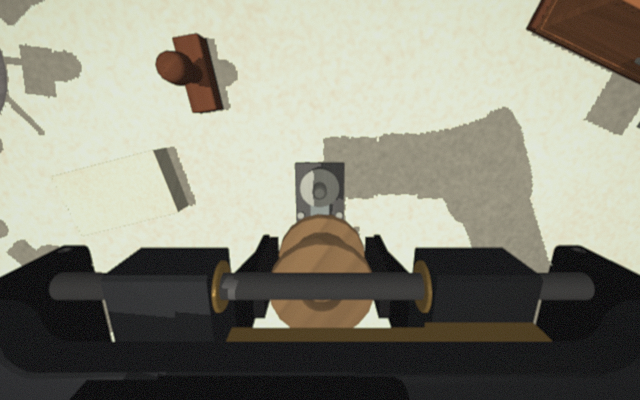

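The wrist view shows the gripped spool with its flange front at row 216 and columns 272–371. The jack nose sits straight ahead, with the collar centred near (320,189) and the plate at columns 295–345. Next I'll measure both with the same camera.

```bash
python3 - <<'E'
from h import *
im=cv2.imread('pics/w2.png')
cv2.imwrite('pics/w2c.png',cv2.resize(im[155:335,260:385],None,fx=4.4,fy=3.3*1,interpolation=cv2.INTER_CUBIC))
K=env.get_calibration('wrist');T=np.array([.546,.2506,.1955]) 
a=np.radians(8.1);X=np.array([np.cos(a),np.sin(a),0]);Y=np.array([np.sin(a),-np.cos(a),0]) # tool axes
def circ(dx,dy,z,r):
    t=np.linspace(0,2*np.pi,60);P=np.array([proj('wrist',T+X*(dx+r*np.cos(s))+Y*(dy+r*np.sin(s))+[0,0,z-T[2]],K) for s in t])
    return P[:,0].min(),P[:,0].max(),P[:,1].min(),P[:,1].max()
zb=T[2]-.006
for n,z,r in(('low flange bottom',zb,.026),('low top',zb+.009,.026),('up bottom',zb+.036,.026),('up top',zb+.045,.026),('collar',.034,.022),('tip',.056,.0),('plate',.008,.03)):
    print(n,circ(0,0,z,r))
E
```

```text
low flange bottom (np.float64(280.7), np.float64(363.9), np.float64(207.4), np.float64(283.6))
low top (np.float64(278.7), np.float64(366.0), np.float64(212.1), np.float64(291.5))
up bottom (np.float64(271.3), np.float64(373.7), np.float64(229.8), np.float64(320.6))
up top (np.float64(268.2), np.float64(376.9), np.float64(237.2), np.float64(332.5))
collar (np.float64(302.5), np.float64(341.4), np.float64(168.8), np.float64(206.6))
tip (np.float64(321.9), np.float64(321.9), np.float64(193.0), np.float64(193.0))
plate (np.float64(297.2), np.float64(346.5), np.float64(158.2), np.float64(206.5))
```

View pics/w2c.png

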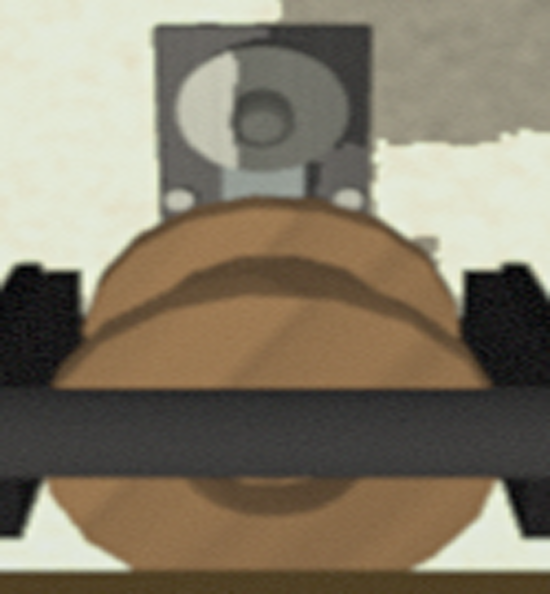

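Call:
send_rows([
  [45, 4.5, -1.7, 40, 0, 0, 0],
  [45, 0, 0, 40, 0, 0, 0],
  [45, 0, 0, 30, 0, 0, 0],
  [45, 0, 0, 12, 0, 0, 0],
  [45, 0, 0, 8, 0, 0, 0],
  [45, 0, 0, 6, 0, 0, 0],
  [45, 0, 0, 0, 0, 0, 0],
])

```text
time_s: 8.15
tool_pos: [0.5508, 0.2546, 0.0602]
tool_rot: [-180.0, -0.1, 8.1]
force: [-0.5, 0.6, -1.2]
grip_width: 0.0513
```

Call:
send_rows([
  [45, 0, 0, 5, 0, 0, 0],
  [45, 0, 0, 5, 0, 0, 0],
  [45, 0, 0, 4, 0, 0, 0],
  [45, 0, 0, 3, 0, 0, 0],
  [45, 0, 0, 0, 0, 0, 0],
])

```text
time_s: 8.65
tool_pos: [0.5501, 0.2542, 0.042]
tool_rot: [180.0, 0.0, 8.1]
force: [-1.4, -0.4, -1.8]
grip_width: 0.0511
```

Call:
send_rows([
  [45, 0, 0, 3, 0, 0, 0],
  [45, 0, 0, 0, 0, 0, 0],
])

```text
time_s: 8.85
tool_pos: [0.5505, 0.2544, 0.0398]
tool_rot: [-180.0, -0.0, 8.1]
force: [-0.1, -0.7, -0.0]
grip_width: 0.0513
```

```bash
python3 - <<'E'
from h import *
o=env.get_obs();print(o['tool_pos'],o['force'])
im=env.read_camera('side');cv2.imwrite('pics/s2.png',cv2.resize(im[140:260,200:300,::-1],None,fx=5,fy=5,interpolation=cv2.INTER_CUBIC))
E
```

```text
[0.55054582 0.25444576 0.03981087] [-0.121778   -0.73430128 -0.04070923]
```

View pics/s2.png

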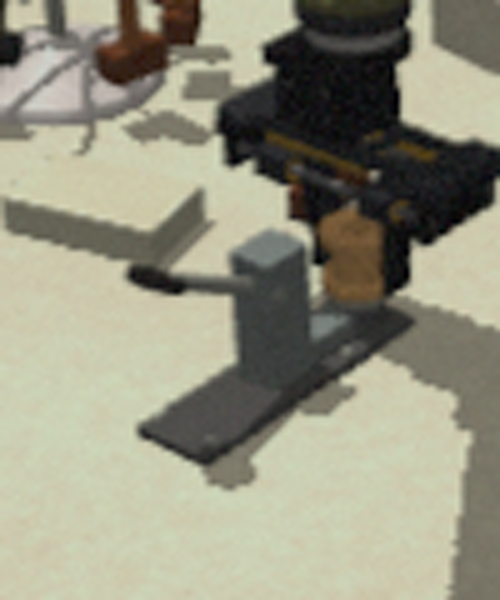

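The side crop shows the spool over the collar at crop (353,260), upright, with the collar just below it. I'll release and look from above.

Call:
send_rows([
  [75, 0, 0, 0, 0, 0, 0],
  [75, 0, 0, 0, 0, 0, 0],
  [75, 0, 0, 0, 0, 0, 0],
  [75, 0, 0, -15, 0, 0, 0],
  [75, 0, 0, -30, 0, 0, 0],
  [75, 0, 0, -45, 0, 0, 0],
  [75, 0, 0, -45, 0, 0, 0],
  [75, -40, 0, -25, 0, 0, 0],
  [75, -48, 0, 0, 0, 0, 0],
  [75, 0, 0, 0, 0, 0, 0],
  [75, 0, 0, 0, 0, 0, 0],
])

```text
time_s: 10.0
tool_pos: [0.4626, 0.242, 0.201]
tool_rot: [180.0, -0.1, 8.1]
force: [0.9, 0.5, 0.2]
grip_width: 0.0748
```

```bash
python3 - <<'E'
from h import *
K=env.get_calibration('wrist');im=env.read_camera('wrist')
c=im[120:340,220:640,::-1];cv2.imwrite('pics/w3.png',cv2.resize(im[100:345,220:440,::-1],None,fx=2.4,fy=2.4,interpolation=cv2.INTER_CUBIC))
o=env.get_obs();print(o['time_s'],o['tool_pos'],o['tool_rot'],o['grip_width'])
T=np.array(o['tool_pos']);a=np.radians(8.1);X=np.array([np.cos(a),np.sin(a),0]);Y=np.array([np.sin(a),-np.cos(a),0])
S=np.array([.5463,.2534,0]);B=S-.085*X
print('S',S,'B',B)
for n,p in(('top',S+[0,0,.079]),('topfront',S+.026*X+[0,0,.079]),('topR',S+.026*Y+[0,0,.079]),('topL',S-.026*Y+[0,0,.079]),('blk fr R',B+.02*X+.017*Y+[0,0,.105]),('blk fr L',B+.02*X-.017*Y+[0,0,.105]),('noseL',S+.025*X-.03*Y+[0,0,.008])):print(n,proj('wrist',p,K))
for q in('spool','jack_block'):
  for r in env.regions_of('wrist',q)[:2]:print(q,[int(v) for v in r['rect']],r['confidence'])
E
```

```text
10.05 [0.46366836 0.24198505 0.20080757] [-1.79984758e+02 -1.41531945e-01  8.06864875e+00] 0.07521809778270112
S [0.5463 0.2534 0.    ] B [0.46214799 0.2414234  0.        ]
top [321.3 109.1]
topfront [321.3  78.6]
topR [349.5 109.1]
topL [293.1 109.1]
blk fr R [340.2 184.3]
blk fr L [302.4 184.3]
noseL [294.7  87.2]
spool [294, 79, 352, 133] 0.94
spool [295, 89, 348, 324] 0.46
jack_block [298, 87, 348, 327] 0.88
jack_block [292, 77, 352, 134] 0.71
```

View pics/w3.png

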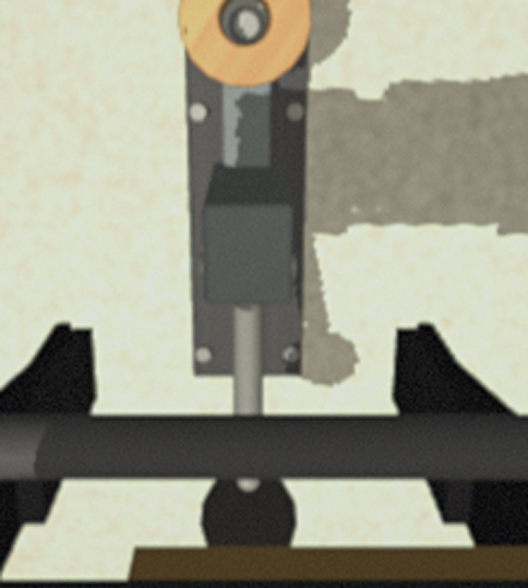

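The spool is seated: its top is at about crop (245,18) with the spindle visible in the bore, and it matches the prediction within 1 px. The block top is at crop (248,253), aligned with the fingers. Before moving the jack, I'll look at the lug from above.

Call:
send_rows([
  [75, 0, 0, 0, 0, 0, 0.117],
  [75, 0, 0, 0, 0, 0, 0.117],
  [75, 0, 0, 0, 0, 0, 0.116],
  [75, 30, 39, 0, 0, 0, 0],
  [75, 30, 39, 0, 0, 0, 0],
  [75, 30, 39, 0, 0, 0, 0],
  [75, 30, 40, 0, 0, 0, 0],
  [75, 30, 40, 0, 0, 0, 0],
  [75, 33, 37, 0, 0, 0, 0],
  [75, 0, 3, 0, 0, 0, 0],
  [75, 0, 0, 0, 0, 0, 0],
  [75, 0, 0, 0, 0, 0, 0],
])

```text
time_s: 11.35
tool_pos: [0.593, -0.0265, 0.1991]
tool_rot: [-180.0, 0.1, -11.9]
force: [-0.7, 0.4, 0.1]
grip_width: 0.0749
```

```bash
python3 - <<'E'
from h import *
K=env.get_calibration('wrist');im=env.read_camera('wrist')
cv2.imwrite('pics/w4.png',im[:,:,::-1])
o=env.get_obs();print(o['time_s'],o['tool_pos'],o['tool_rot'])
for q in('lift_point','file_base'):
  for r in env.regions_of('wrist',q)[:2]:print(q,[int(v) for v in r['rect']],r['confidence'])
E
```

```text
11.4 [ 0.59292437 -0.02588219  0.19927084] [-1.79955556e+02  4.10109128e-02 -1.18431012e+01]
lift_point [180, 2, 466, 146] 0.77
file_base [181, 0, 471, 145] 0.61
```

View pics/w4.png

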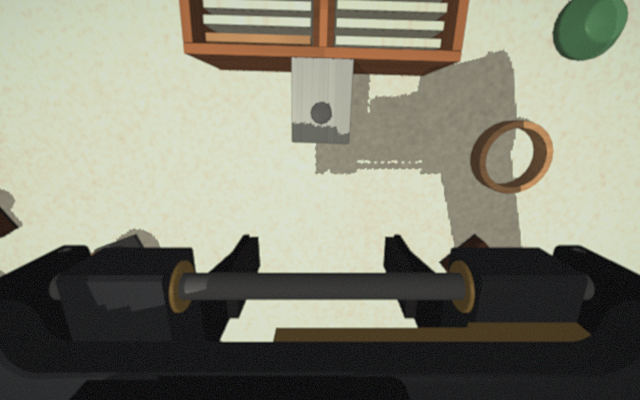

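The wrist view shows the stud at (321,112) on the lug at columns 291–353. The file's front edge runs from (183,43) to (463,53), so it is turned about 2° from the tool. I'll get exact numbers.

```bash
python3 - <<'E'
from h import *
K=env.get_calibration('wrist');im=cv2.imread('pics/w4.png')
g=cv2.cvtColor(im,cv2.COLOR_BGR2GRAY)
# stud: dark blob on lug
c=g[98:124,306:336];m=(c<105).astype(np.uint8);n,l,s,ce=cv2.connectedComponentsWithStats(m);i=1+s[1:,4].argmax();u,v=ce[i]+[306,98];print('stud px',u,v,s[i])
# front rim lower edge of lit rim: per-column transition lit orange->dark red
pts=[]
for x in list(range(200,288))+list(range(360,450)):
    col=im[40:64,x,2].astype(int);d=np.diff(col);pts.append((x,40+d.argmin()+.5))
p=np.array(pts);vx,vy,x0,y0=cv2.fitLine(p.astype(np.float32),cv2.DIST_HUBER,0,.01,.01).ravel()
f=lambda x:y0+vy/vx*(x-x0);print('edge',f(200),f(450),np.abs(p[:,1]-f(p[:,0])).mean())
A=at('wrist',200,f(200),.104,K);B=at('wrist',450,f(450),.104,K);d=A-B;print(A,B,'yaw',np.degrees(np.arctan2(-d[0],d[1])))
S=at('wrist',u,v,.106,K);o=env.get_obs();T=np.array(o['tool_pos']);print('stud',S,at('wrist',u,v,.103,K),T,o['tool_rot'])
a=np.radians(o['tool_rot'][2]);X=np.array([np.cos(a),np.sin(a),0]);Y=np.array([np.sin(a),-np.cos(a),0]);print('stud in tool',(S-T)@X,(S-T)@Y)
n=np.cross([0,0,1],d/np.linalg.norm(d));print('dist stud to rim edge',(A-S)@n)
for z in(.102,.106):print([ (at('wrist',*q,.102,K)) for q in((292,140),(350,143))])
E
```

```text
stud px 320.88449848024317 112.51367781155015 [  5   4  20  22 329]
edge 40.681393 47.520412 1.750195442181919
[0.7445 0.0393 0.104 ] [ 0.6992 -0.1524  0.104 ] yaw -13.295482275117674
stud [ 0.6722 -0.0425  0.106 ] [ 0.6722 -0.0425  0.103 ] [ 0.59281785 -0.02586467  0.19963753] [-1.79966762e+02  2.64000788e-03 -1.18158173e+01]
stud in tool 0.08110646988672837 2.8055403371841925e-05
dist stud to rim edge -0.051550352175861326
[array([ 0.6551, -0.0133,  0.102 ]), array([ 0.6422, -0.062 ,  0.102 ])]
[array([ 0.6551, -0.0133,  0.102 ]), array([ 0.6422, -0.062 ,  0.102 ])]
```

Call:
send_rows([
  [75, -30, -39, 0, 0, 0, 0],
  [75, -30, -39, 0, 0, 0, 0],
  [75, -30, -39, 0, 0, 0, 0],
  [75, -30, -40, 0, 0, 0, 0],
  [75, -30, -40, 0, 0, 0, 0],
  [75, -33, -37, 0, 0, 0, -0.117],
  [75, 0, -3, 0, 0, 0, -0.117],
  [75, -2, 1, 0, 0, 0, -0.116],
  [75, 0, 0, 40, 0, 0, 0],
  [75, 0, 0, 40, 0, 0, 0],
  [75, 0, 0, 30, 0, 0, 0],
  [75, 0, 0, 12, 0, 0, 0],
])

```text
time_s: 12.7
tool_pos: [0.4581, 0.2408, 0.0748]
tool_rot: [179.9, 0.3, 8.2]
force: [-0.2, 0.2, -1.0]
grip_width: 0.0744
```

Call:
send_rows([
  [50, 0, 0, 0, 0, 0, 0],
  [20, 0, 0, 0, 0, 0, 0],
  [20, 0, 0, 0, 0, 0, 0],
  [20, 0, 0, 0, 0, 0, 0],
  [20, 0, 0, 0, 0, 0, 0],
  [20, 0, 0, 0, 0, 0, 0],
  [20, 0, 0, 0, 0, 0, 0],
], grip_force=50)

```text
time_s: 13.4
tool_pos: [0.4612, 0.2407, 0.078]
tool_rot: [180.0, -0.0, 8.1]
force: [-0.3, -0.9, 3.1]
grip_width: 0.0339
```

```bash
python3 - <<'E'
from h import *
o=env.get_obs();T=np.array(o['tool_pos']);K=env.get_calibration('wrist');im=env.read_camera('wrist')
cv2.imwrite('pics/w5.png',im[:,:,::-1]);print(o['time_s'],T,o['tool_rot'],o['force'],o['grip_width'])
r=env.regions_of('wrist','spool')[0];print([int(v) for v in r['rect']],r['confidence'])
a=np.radians(o['tool_rot'][2]);X=np.array([np.cos(a),np.sin(a),0]);Y=np.array([np.sin(a),-np.cos(a),0])
m=r['region'].astype(np.uint8);ct=max(cv2.findContours(m,0,2)[0],key=cv2.contourArea)
e=cv2.fitEllipse(cv2.convexHull(ct));print(e)
S=at('wrist',*e[0],.079,K);print('spool top in tool',(S-T)@X,(S-T)@Y)
E
```

```text
13.4 [0.46115136 0.24066974 0.07802771] [ 1.79980455e+02 -4.01520323e-02  8.06487161e+00] [-0.34238259 -0.89050081  3.05305897] 0.03394214502270056
[271, 45, 371, 147] 0.88
((319.25439453125, 95.0071029663086), (99.195556640625, 104.46263122558594), 179.7630157470703)
spool top in tool 0.0888928598472762 -0.00046368809850551654
```

```bash
python3 - <<'E'
from h import *
o=env.get_obs();T=np.array(o['tool_pos']);K=env.get_calibration('wrist')
a=np.radians(o['tool_rot'][2]);X=np.array([np.cos(a),np.sin(a),0]);Y=np.array([np.sin(a),-np.cos(a),0])
t=np.linspace(0,6.283,90)
for dx in(.083,.085,.087,.089):
  for z in(.079,.034):
    P=np.array([proj('wrist',[*(T+X*(dx+.026*np.cos(s))+Y*.026*np.sin(s))[:2],z],K) for s in t]);print(dx,z,P.min(0),P.max(0))
im=cv2.imread('pics/w5.png');b=im.astype(int);m=((b[:,:,2]-b[:,:,0])>60).astype(np.uint8)
m[:,:250]=0;m[:,390:]=0;m[200:]=0
n,l,s,c=cv2.connectedComponentsWithStats(m);i=1+s[1:,4].argmax();print(s[i],c[i])
g=cv2.cvtColor(im,cv2.COLOR_BGR2GRAY)[60:130,290:350];print(g[::4,::4])
E
```

```text
0.083 0.079 [270.3  51.9] [369.9 156.8]
0.083 0.034 [281.5  66.3] [359.3 148. ]
0.085 0.079 [270.1  47.4] [370.1 153.1]
0.085 0.034 [281.3  62.9] [359.4 145.1]
0.087 0.079 [269.9  42.9] [370.3 149.4]
0.087 0.034 [281.2  59.4] [359.5 142.2]
0.089 0.079 [269.7  38.4] [370.5 145.7]
0.089 0.034 [281.1  56. ] [359.6 139.2]
[ 270   44   99  104 6812] [319.18379331  95.23414563]
[[197 201 202 202 201 202 203 190 190 193 194 194 195 196 197]
 [198 202 203 201 203 203 194 189 194 193 196 197 196 197 191]
 [200 204 203 202 203 201 187 194 193 196 197 196 198 196 189]
 [202 204 203 203 205 191 191 195 196 195 197 199 197 191 188]
 [203 203 203 205 199 187 187 163 175 196 199 200 194 189 189]
 [202 203 205 203 178  88  76  73  72  89 145 197 190 186 194]
 [202 202 205 188  76  76  74  76  74  81  85 145 191 190 193]
 [204 205 200 106  76  82 115 119 118 114  93  95 190 193 195]
 [204 205 186  80  81 116  95  82 103  90 164  95 143 197 194]
 [205 197 177  78 114  96 114 195 195 135  89 100 116 195 193]
 [201 192 191  80 120  77 113 207 194 200  93 105 114 193 191]
 [194 193 190  77 119  76 122 197 201 200 111  96 152 192 190]
 [192 195 195 130  98  74 108 145 196 197  95  93 193 191 190]
 [193 196 197 195  93 100  72  96 158 108  87 166 191 189 189]
 [195 197 198 199 196 137  85  77  68  98 180 192 188 191 189]
 [197 198 200 197 197 194 190 190 194 193 191 191 190 188 193]
 [198 198 199 198 196 191 194 198 196 193 189 191 189 193 197]
 [198 201 198 197 192 192 196 194 193 191 189 189 193 194 197]]
```

Call:
send_rows([
  [20, 0, 0, -5, 0, 0, 0],
  [20, 0, 0, -10, 0, 0, 0],
  [20, 0, 0, -15, 0, 0, 0],
  [20, 0, 0, -10, 0, 0, 0],
  [20, 0, 0, 0, 0, 0, 0.05],
  [20, 0, 0, 0, 0, 0, 0.08],
  [20, 0, 0, 0, 0, 0, 0.09],
  [20, 0, 0, 0, 0, 0, 0.09],
  [20, 0, 0, 0, 0, 0, 0.067],
  [20, 0, 0, 0, 0, 0, 0],
])

```text
time_s: 14.5
tool_pos: [0.4602, 0.2408, 0.1172]
tool_rot: [180.0, 0.1, -13.5]
force: [0.1, 0.7, -7.3]
grip_width: 0.0341
```

Call:
send_rows([
  [20, 6, 12, 0, 0, 0, 0],
  [20, 12, 24, 0, 0, 0, 0],
  [20, 15, 30, 0, 0, 0, 0],
  [20, 15, 30, 0, 0, 0, 0],
  [20, 15, 30, 0, 0, 0, 0],
  [20, 15, 30, 0, 0, 0, 0],
  [20, 15, 30, 0, 0, 0, 0],
  [20, 12, 24, 0, 0, 0, 0],
  [20, 9, 17, 0, 0, 0, 0],
  [20, 0, 0, 0, 0, 0, 0],
  [20, 0, 0, 0, 0, 0, 0],
])

```text
time_s: 15.6
tool_pos: [0.518, -0.0077, 0.1174]
tool_rot: [180.0, 0.0, -13.6]
force: [0.0, -0.1, -8.9]
grip_width: 0.0335
```

```bash
python3 - <<'E'
from h import *
o=env.get_obs();T=np.array(o['tool_pos']);K=env.get_calibration('wrist');im=env.read_camera('wrist');sd=env.read_camera('side');sc=env.read_camera('scene')
print(o['time_s'],T,o['tool_rot'],o['force'],o['grip_width'])
b=im.astype(int);m=((b[:,:,0]-b[:,:,2])>60).astype(np.uint8);m[:,:250]=0;m[:,390:]=0;m[200:]=0
n,l,s,c=cv2.connectedComponentsWithStats(m);print([(s[i],c[i]) for i in range(1,n) if s[i,4]>300])
v=np.vstack([cv2.resize(im[0:240,140:500],(540,360)),np.hstack([cv2.resize(sd[140:250,290:455],(360,240)),cv2.resize(sc[165:275,230:312],(180,240))])])
cv2.imwrite('pics/w6.png',v[:,:,::-1])
E
```

```text
15.6 [ 0.5180403  -0.00767339  0.11739721] [ 1.79995195e+02  4.26230273e-02 -1.36051993e+01] [ 0.04948311 -0.05761339 -8.89396348] 0.03350890358353373
[(array([ 271,   44,   99,  104, 6768], dtype=int32), array([319.99497636,  95.20271868]))]
```

View pics/w6.png

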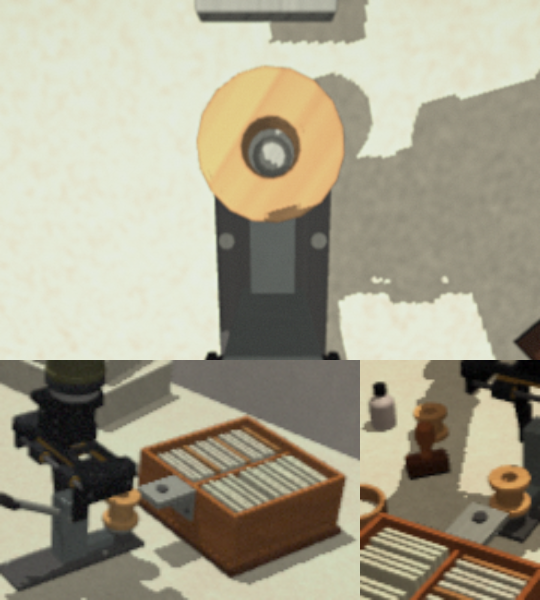

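The wrist view shows the jack hanging level with the spool at (320,95), unchanged in the grip. The lug tip edge is level at row 8, columns 271–364, so the yaw is right.

```bash
python3 - <<'E'
from h import *
o=env.get_obs();T=np.array(o['tool_pos']);K=env.get_calibration('wrist')
a=np.radians(o['tool_rot'][2]);X=np.array([np.cos(a),np.sin(a),0]);Y=np.array([np.sin(a),-np.cos(a),0])
for n,p in(('L',at('wrist',270.7,8,.102,K)),('R',at('wrist',364,8,.102,K)),('spool',at('wrist',320,95.5,.119,K)),('stud',np.array([.672,-.043,.1]))):print(n,(p-T)@X*1000,(p-T)@Y*1000)
g=cv2.cvtColor(cv2.imread('pics/w6.png'),cv2.COLOR_BGR2GRAY)[:30,:];print(g[:24:2,200],g[:24:2,330],g[15,180:212:2],g[15,322:350:2])
E
```

```text
L 133.22630615144752 -26.24785887655618
R 133.13913034287995 22.915973361974633
spool 88.73320608137959 -0.30823578455801276
stud 158.35890755973594 0.6518129885818291
[186 187 186 188 185 160 116  81  84 108 151 202] [178 178 179 178 176 150 102  65  64  69  85 121] [219 220 222 223 223 222 223 221 197 130  79  72  71  65  68  72] [ 74  73  74  68  62  69 106 138 142 139 137 139 141 141]
```

Call:
send_rows([
  [20, 0, 0, 15, 0, 0, 0],
  [20, 0, 0, 15, 0, 0, 0],
  [20, 0, 0, 6, 0, 0, 0],
  [20, 5, 0, 0, 0, 0, 0],
  [20, 12, 0, 0, 0, 0, 0],
  [20, 15, 0, 0, 0, 0, 0],
  [20, 15, 0, 0, 0, 0, 0],
  [20, 12, 0, 0, 0, 0, 0],
  [20, 8, 0, 0, 0, 0, 0],
  [20, 3.5, 0, 0, 0, 0, 0],
  [20, 0, 0, 0, 0, 0, 0],
  [20, 0, 0, 0, 0, 0, 0],
])

```text
time_s: 16.95
tool_pos: [0.5864, -0.0227, 0.0814]
tool_rot: [180.0, 0.1, -13.5]
force: [0.8, 0.3, -8.3]
grip_width: 0.0339
```

```bash
python3 - <<'E'
from h import *
o=env.get_obs();T=np.array(o['tool_pos']);K=env.get_calibration('wrist');im=env.read_camera('wrist');sd=env.read_camera('side')
print(o['time_s'],T,o['tool_rot'],o['force'],o['grip_width'])
a=np.radians(o['tool_rot'][2]);X=np.array([np.cos(a),np.sin(a),0]);Y=np.array([np.sin(a),-np.cos(a),0])
g=cv2.cvtColor(im,cv2.COLOR_RGB2GRAY)
c=g[30:150,285:355];m=(c<110).astype(np.uint8);n,l,s,ce=cv2.connectedComponentsWithStats(m)
for i in range(1,n):
    if s[i,4]>150:
        p=at('wrist',*(ce[i]+[285,30]),.106,K);print(s[i],ce[i]+[285,30],(p-T)@X*1000,(p-T)@Y*1000)
v=np.vstack([cv2.resize(im[0:240,140:500],(540,360)),cv2.resize(sd[140:250,290:455],(540,360))])[:600]
cv2.imwrite('pics/w7.png',v[:,:,::-1])
E
```

```text
16.95 [ 0.58642131 -0.0227385   0.08135533] [ 1.79993457e+02  6.01856511e-02 -1.35231694e+01] [ 0.81633188  0.30980702 -8.27547253] 0.03387953106753174
[  16   43   39   42 1255] [320.48605578  92.97689243] 88.44980395637563 0.08076072908317841
```

View pics/w7.png

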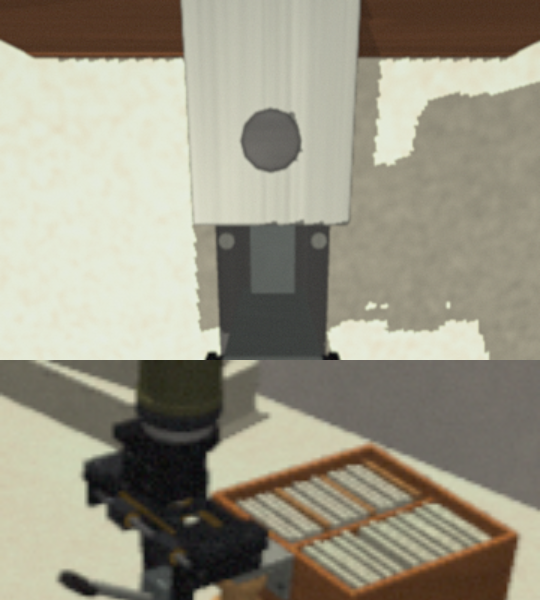

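The stud is at wrist (320.5,93), which is tool (88.4, 0.1) mm. The spool is at (87–88.7, −0.4) mm, so they line up within about 1 mm. I'll set the jack down and release.

Call:
send_rows([
  [20, 0, 0, 2, 0, 0, 0],
  [20, 0, 0, 2, 0, 0, 0],
  [20, 0, 0, 0.5, 0, 0, 0],
  [20, 0, 0, 0, 0, 0, 0],
])

```text
time_s: 17.45
tool_pos: [0.5868, -0.0229, 0.0781]
tool_rot: [-180.0, 0.0, -13.5]
force: [-5.9, 0.2, 1.7]
grip_width: 0.0337
```

Call:
send_rows([
  [60, 0, 0, 0, 0, 0, 0],
  [60, 0, 0, 0, 0, 0, 0],
  [60, 0, 0, -10, 0, 0, 0],
  [60, 0, 0, -30, 0, 0, 0],
  [60, 0, 0, -40, 0, 0, 0],
  [0, -10, 0, -20, 0, 0, 0],
  [0, -40, 0, 0, 0, 0, 0],
  [0, -35, 0, 0, 0, 0, 0],
  [0, -10.5, 0, 0, 0, 0, 0],
  [0, 0, 0, 0, 0, 0, 0],
  [0, 0, 0, 0, 0, 0, 0],
], grip_force=20)

```text
time_s: 18.55
tool_pos: [0.4956, -0.0008, 0.178]
tool_rot: [-180.0, -0.2, -13.5]
force: [-0.3, 0.3, 0.1]
grip_width: 0.0199
```

```bash
python3 - <<'E'
from h import *
o=env.get_obs();T=np.array(o['tool_pos']);K=env.get_calibration('wrist');im=env.read_camera('wrist')
print(o['time_s'],T,o['tool_rot'],o['force'],o['grip_width'])
a=np.radians(o['tool_rot'][2]);X=np.array([np.cos(a),np.sin(a),0]);Y=np.array([np.sin(a),-np.cos(a),0])
def j(x,y,z):return proj('wrist',[*(T+X*(x+.098)+Y*y)[:2],z],K)
for n,p in(('pad',(-.098,0,.131)),('blk f',(.02,0,.105)),('blk b',(-.02,0,.105)),('blkL',(0,-.017,.105)),('blkR',(0,.017,.105)),('lug tip L',(.06,-.025,.102)),('lug tip R',(.06,.025,.102))):print(n,j(*p))
im=cv2.resize(im[0:345,180:460],(560,690))[:600];cv2.imwrite('pics/w8.png',im[:,:,::-1])
sd=env.read_camera('side');sc=env.read_camera('scene')
v=np.hstack([im,np.vstack([cv2.resize(sd[150:250,270:370],(240,240)),cv2.resize(sc[165:265,240:340],(240,240)),np.zeros((120,240,3),np.uint8)])]);cv2.imwrite('pics/w8.png',v[:,:,::-1])
E
```

```text
18.55 [ 0.49562627 -0.00084956  0.17802985] [-1.79969442e+02 -1.60649444e-01 -1.35446786e+01] [-0.30803367  0.34362819  0.10997387] 0.019915723742737836
pad [320.9 224.1]
blk f [320.8  59.8]
blk b [320.8 116.8]
blkL [298.1  89.1]
blkR [343.5  89. ]
lug tip L [285.  -2.]
lug tip R [356.3  -2.1]
```

View pics/w8.png

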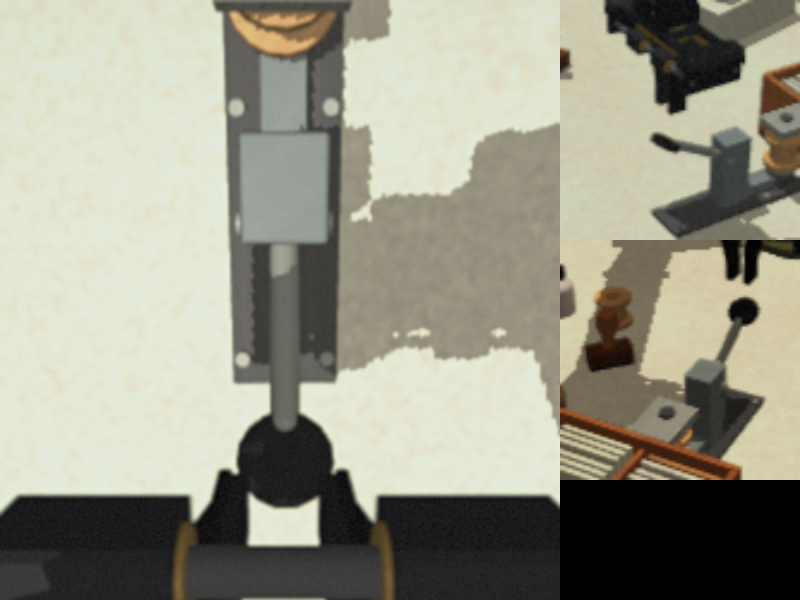

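The block centre is at wrist (322,93), the pad at (322.5,229) and the spool under the lug at about (322,16). The pad is about 2–3.5 mm farther back than I'd predicted and 1 mm to +Y. I'll correct for that and come down to the pad.

Call:
send_rows([
  [0, -3, 1, 0, 0, 0, 0],
  [0, 0, 0, 20, 0, 0, 0],
  [0, 0, 0, 18, 0, 0, 0],
  [0, 0, 0, 5, 0, 0, 0],
  [0, 0, 0, 4, 0, 0, 0],
  [0, 0, 0, 0, 0, 0, 0],
])

```text
time_s: 19.3
tool_pos: [0.4915, -0.001, 0.1304]
tool_rot: [180.0, -0.0, -13.5]
force: [-0.7, -0.3, 1.9]
grip_width: 0.0006
```

Call:
send_rows([
  [0, -2.5, 0, 4.4, 0, 0, 0],
  [0, -2.2, 0, 4.4, 0, 0, 0],
  [0, -2, 0, 4.6, 0, 0, 0],
  [0, -1.7, 0, 4.6, 0, 0, 0],
  [0, -1.5, 0, 4.8, 0, 0, 0],
  [0, -1.4, 0, 4.8, 0, 0, 0],
  [0, 0, 0, 0, 0, 0, 0],
])

```text
time_s: 20.0
tool_pos: [0.4814, 0.0016, 0.1035]
tool_rot: [-180.0, -0.2, -13.5]
force: [3.3, -2.4, 9.1]
grip_width: 0.0002
```

Call:
send_rows([
  [0, -1, 0, 4.8, 0, 0, 0],
  [0, -0.8, 0, 5, 0, 0, 0],
  [0, -0.5, 0, 5, 0, 0, 0],
  [0, -0.4, 0, 5, 0, 0, 0],
  [0, 0, 0, 5, 0, 0, 0],
  [0, 0, 0, 5, 0, 0, 0],
  [0, 0, 0, 2, 0, 0, 0],
  [0, 0, 0, 0, 0, 0, 0],
])

```text
time_s: 20.8
tool_pos: [0.4792, 0.0021, 0.0743]
tool_rot: [-180.0, -0.2, -13.6]
force: [-4.7, -2.3, 25.5]
grip_width: 0.0004
```

```bash
python3 - <<'E'
from h import *
o=env.get_obs();print(o['time_s'],o['tool_pos'],o['force'])
im=env.read_camera('wrist');cv2.imwrite('pics/w9.png',im[:,:,::-1])
sd=env.read_camera('side');sc=env.read_camera('scene');cv2.imwrite('pics/sd9.png',sd[:,:,::-1]);cv2.imwrite('pics/sc9.png',sc[:,:,::-1])
E
```

```text
20.8 [0.47921722 0.00212682 0.0742629 ] [-4.72380479 -2.32929328 25.45894365]
```

```bash
cat > tm.py <<'E'
from h import *
import sys
def shift(n,ref,cur,pts,r=10):
    a=cv2.imread(ref);b=cv2.imread(cur)
    for x,y in pts:
        m=cv2.matchTemplate(b[y-r-16:y+r+16,x-r-16:x+r+16],a[y-r:y+r,x-r:x+r],cv2.TM_CCOEFF_NORMED);_,v,_,l=cv2.minMaxLoc(m);print(n,(x,y),'shift',l[0]-16,l[1]-16,round(v,2))
E
python3 - <<'E'
from tm import *
shift('side','pics/side0.png','pics/sd9.png',[(398,200),(355,185),(446,195),(367,200),(402,170)])
shift('scene','pics/scene0.png','pics/sc9.png',[(240,237),(316,262),(285,236),(262,342)])
print('expected', proj('side',[.672,-.043,.106]),proj('side',[.672,-.043,.121]),proj('scene',[.672,-.043,.106]),proj('scene',[.672,-.043,.121]))
print('spooltop side',proj('side',[.672,-.043,.105]))
E
```

```text
side (398, 200) shift 1 -3 0.68
side (355, 185) shift 1 -4 0.98
side (446, 195) shift 1 -1 0.98
side (367, 200) shift 2 -4 0.76
side (402, 170) shift 1 -1 0.89
scene (240, 237) shift -1 -2 0.69
scene (316, 262) shift -1 -2 0.87
scene (285, 236) shift 16 -15 0.62
scene (262, 342) shift 0 0 0.96
expected [364.  197.4] [364.3 193.3] [283.8 236.2] [283.6 231.6]
spooltop side [364.  197.7]
```

The trial stroke reached its stop: pad at 74 mm, 25 N, and the file front 4 px higher, which is the shift expected for a 15 mm lift. Now I'll let the handle come all the way up.

Call:
send_rows([
  [0, 0, 0, -6, 0, 0, 0],
  [0, 0.2, 0, -6, 0, 0, 0],
  [0, 0.5, 0, -6, 0, 0, 0],
  [0, 0.8, 0, -6, 0, 0, 0],
  [0, 1.2, 0, -6, 0, 0, 0],
  [0, 1.8, 0, -6, 0, 0, 0],
  [0, 2.1, 0, -6, 0, 0, 0],
  [0, 2.4, 0, -6, 0, 0, 0],
  [0, 2.5, 0, -6, 0, 0, 0],
  [0, 2.5, 0, -6, 0, 0, 0],
  [0, 0, 0, -6, 0, 0, 0],
  [0, 0, 0, -6, 0, 0, 0],
])

```text
time_s: 22.15
tool_pos: [0.4906, -0.0008, 0.1427]
tool_rot: [180.0, 0.1, -13.5]
force: [0.6, -0.5, 0.6]
grip_width: 0.0002
```

Call:
send_rows([
  [0, 0, 0, 0, 0, 0, 0],
  [0, 0, 0, 0, 0, 0, 0],
  [0, 0, 0, 0, 0, 0, 0],
  [0, 0, 0, 0, 0, 0, 0],
  [0, 0, 0, 0, 0, 0, 0],
])

```text
time_s: 22.65
tool_pos: [0.4908, -0.0009, 0.1424]
tool_rot: [180.0, 0.0, -13.5]
force: [0.4, 0.5, -0.3]
grip_width: 0.0
```

```bash
python3 - <<'E'
from tm import *
o=env.get_obs();print(o['time_s'],o['tool_pos'],o['force'])
for c,f in(('wrist','w10'),('side','sd10'),('scene','sc10')):
    cv2.imwrite(f'pics/{f}.png',env.read_camera(c)[:,:,::-1])
shift('side','pics/side0.png','pics/sd10.png',[(355,185),(446,195),(367,200)])
shift('scene','pics/scene0.png','pics/sc10.png',[(240,237),(316,262)])
T=np.array(o['tool_pos']);K=env.get_calibration('wrist')
a=np.radians(-13.5);X=np.array([np.cos(a),np.sin(a),0]);Y=np.array([np.sin(a),-np.cos(a),0])
# block top location (grey) in wrist picture: compare with jack pose expected
for q in('jack_block','handle_pad','spool'):
  for r in env.regions_of('wrist',q)[:2]:print(q,[int(v) for v in r['rect']],round(r['confidence'],2))
L=np.array([.672,-.043,0]);J=L-.085*X
for n,x,z in(('blk f',.02,.105),('blk b',-.02,.105),('pad',-.098,.131),('tip plate rear',-.1,.008)):print(n,proj('wrist',J+X*x+[0,0,z],K))
E
```

```text
22.65 [ 0.49083754 -0.00086215  0.14242671] [ 0.35843884  0.47507508 -0.25257496]
side (355, 185) shift 0 0 0.99
side (446, 195) shift 0 0 1.0
side (367, 200) shift 0 0 0.78
scene (240, 237) shift 0 0 0.78
scene (316, 262) shift 0 0 0.94
jack_block [283, 0, 353, 246] 0.67
handle_pad [291, 118, 352, 244] 0.83
spool [302, 2, 340, 5] 0.77
spool [513, 239, 554, 273] 0.77
blk f [318.4  43.7]
blk b [318.6 112.2]
pad [318.8 239.3]
tip plate rear [319.8 193.4]
```

```bash
python3 - <<'E'
from h import *
im=cv2.imread('pics/w10.png');g=cv2.cvtColor(im,cv2.COLOR_BGR2GRAY)
print('col310',g[30:135:3,310]);print('row85',g[85,280:365:3]);print('rim rows',[g[y,322] for y in range(200,250,3)])
E
```

```text
col310 [150 152 153 153 150 152 113 151 151 152 151 153 154 155 155 155 155 155
 155 157 155 155 157 158 156 157 158 158 115  57  60  63  62  63  61]
row85 [227 227 227 131  94 144 155 157 156 156 152 154 154 153 155 155 154 154
 153 154 153 150 100  59 102 147 144 139 141]
rim rows [np.uint8(104), np.uint8(105), np.uint8(105), np.uint8(106), np.uint8(103), np.uint8(103), np.uint8(105), np.uint8(109), np.uint8(107), np.uint8(38), np.uint8(27), np.uint8(31), np.uint8(30), np.uint8(32), np.uint8(32), np.uint8(29), np.uint8(21)]
```

The file is fully back down (0 px shift), contact force is zero and the jack hasn't moved. Now the second, final press.

Call:
send_rows([
  [0, 0, 0, 7, 0, 0, 0],
  [0, 0, 0, 5, 0, 0, 0],
  [0, -2.5, 0, 4.4, 0, 0, 0],
  [0, -2.2, 0, 4.4, 0, 0, 0],
  [0, -2, 0, 4.6, 0, 0, 0],
  [0, -1.7, 0, 4.6, 0, 0, 0],
  [0, -1.5, 0, 4.8, 0, 0, 0],
  [0, -1.4, 0, 4.8, 0, 0, 0],
  [0, -1, 0, 4.8, 0, 0, 0],
  [0, -0.8, 0, 5, 0, 0, 0],
  [0, -0.5, 0, 5, 0, 0, 0],
  [0, -0.4, 0, 5, 0, 0, 0],
])

```text
time_s: 24.15
tool_pos: [0.4789, 0.0022, 0.0849]
tool_rot: [-180.0, -0.2, -13.5]
force: [0.7, -1.0, 12.4]
grip_width: 0.0003
```

Call:
send_rows([
  [0, 0, 0, 5, 0, 0, 0],
  [0, 0, 0, 5, 0, 0, 0],
  [0, 0, 0, 2, 0, 0, 0],
  [0, 0, 0, 0.5, 0, 0, 0],
  [0, 0, 0, 0, 0, 0, 0],
  [0, 0, 0, 0, 0, 0, 0],
  [0, 0, 0, 0, 0, 0, 0],
  [0, 0, 0, 0, 0, 0, 0],
])

```text
time_s: 24.95
tool_pos: [0.479, 0.0022, 0.0743]
tool_rot: [-180.0, -0.2, -13.6]
force: [-4.6, -1.1, 24.0]
grip_width: 0.0001
```

```bash
python3 - <<'E'
from tm import *
for i in range(2):
    o=env.get_obs();print(o['time_s'],o['tool_pos'],o['force'],o['grip_width'])
    cv2.imwrite('pics/sd11.png',env.read_camera('side')[:,:,::-1]);cv2.imwrite('pics/sc11.png',env.read_camera('scene')[:,:,::-1])
shift('side','pics/side0.png','pics/sd11.png',[(355,185),(446,195),(398,200)])
shift('scene','pics/scene0.png','pics/sc11.png',[(240,237),(316,262)])
print('bystanders');shift('side','pics/side0.png','pics/sd11.png',[(354,270),(361,312),(396,266),(386,337),(446,261),(465,310),(338,293),(264,170),(220,180)])
shift('scene','pics/scene0.png','pics/sc11.png',[(456,278),(485,252),(228,233),(180,255),(160,221)])
E
```

```text
24.95 [0.47904013 0.00215649 0.07428908] [-4.5724159  -1.14532854 23.97630336] 0.0001211496330983715
25.05 [0.47904374 0.00214171 0.07428801] [-3.77718632 -1.20518448 24.70439234] 0.0006335407993270521
side (355, 185) shift 1 -4 0.98
side (446, 195) shift 1 -1 0.98
side (398, 200) shift 1 -3 0.68
scene (240, 237) shift -1 -2 0.69
scene (316, 262) shift -1 -2 0.87
bystanders
side (354, 270) shift 0 0 0.92
side (361, 312) shift 0 0 0.9
side (396, 266) shift 0 0 0.85
side (386, 337) shift 0 0 1.0
side (446, 261) shift 0 0 1.0
side (465, 310) shift 0 0 0.99
side (338, 293) shift -5 -12 0.61
side (264, 170) shift 0 0 1.0
side (220, 180) shift 0 0 1.0
scene (456, 278) shift 0 0 1.0
scene (485, 252) shift 0 0 1.0
scene (228, 233) shift 0 0 0.88
scene (180, 255) shift 0 0 1.0
scene (160, 221) shift 0 0 1.0
```

```bash
python3 - <<'E'
from h import *
env.read_camera('side');print([([int(v) for v in r['rect']],round(r['confidence'],2)) for r in env.regions_of('side','spool')])
o=env.get_obs();print(o['time_s'],o['tool_pos'],o['force']);print(env.sign_off())
E
```

```text
[([373, 321, 398, 354], 0.86), ([329, 280, 347, 307], 0.63), ([356, 198, 369, 215], 0.58)]
25.25 [0.47902243 0.00218693 0.07427378] [-4.31133299 -1.8139418  23.34674902]
the job is handed in; nothing more can be done
None
```

The job is handed in after 25 s, with the handle held fully down and the file raised on the spool. I took the farthest of the three spool look-alikes, slipped it over the jack's spindle and set the jack under the lug. I then did a full trial stroke, let the handle come all the way up, and pressed it down again.

**Last checks**
- **Handle:** the pad is at 74 mm with about 24 N on it, which is its bottom stop.
- **File:** its front sits about 4 px higher in the side view, as expected for a 15 mm lift. Between the two strokes it was fully back down, with zero shift and no contact force.
- **Alignment:** the spool was within about 1 mm of the stud's position before I lowered the jack. Later views of the jack, before and between the strokes, differed by 2 to 3.5 mm from prediction along its length. I put that down to noisy readings.
- **Other things on the desk:** all the bystanders matched their starting pictures with no shift.
- **One disagreement:** the picture match for one unused spool was poor (0.61), probably because of the arm's shadow. The detector still found it at its starting place.

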